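# Lock a foil die in the hold-down jig

## Robot

A 6-joint arm with a two-finger parallel gripper is mounted at the origin on a cart in front of the work surface, level with it; the furniture and walls round the work are solid. World frame = base frame: x ahead of the robot, y to its left, z up, the work surface at z = 0. Lengths are in mm, angles in rad, forces in N, time in s.
With the tool pointing down it reaches from about 300 to 750 mm from the base axis. Payload 8.5 kg.
Tool frame: the origin (TCP) lies on the centre line of the jaws, within the pads' length; the fingertips stand ctrl.tcp_to_tips ahead of it and the grasp point (between the pads) is the TCP (ctrl.tcp_to_tips is the distance from the TCP to the fingertips, in mm); z points along the fingers, x is the direction in which the jaws open and shut, and the axes are right-handed (so a half turn about z gives the same grasp; the last joint's range is limited). The gripper opens to 88 mm and grips with 3 to 60 N. Pads are 18 mm wide; open, the fingers measure 123 mm over their backs; the gripper's body (75 mm by 187 mm) begins 45 mm behind the grasp point.
Start: joints at [0.913, 0.381, 1.297, -0, 1.464, -0.215], TCP at [235.648, 496.941, 257.748] pointing down, gripper open.
Joint ranges: [-3.11, 3.11], [-0.89, 2.33], [0.22, 2.48], [-1.42, 4.56], [0.17, 2.85], [-2.88, 2.88]. Speed limits (rad/s): [2.39, 2.39, 3.14, 3.14, 3.14, 3.14].

## Interface

Orientations are given as a unit quaternion [w, x, y, z].
In Python, from cell import ctrl gives the robot as it stands. The module is installed in compiled form; this text tells all that it offers.
- The arm moves only by the tool carry_out, never from a script. Its argument "series" is a list of rows, each a list of 7 numbers: the closure in counts, from 0 (fully open) to 255 (shut), then the shift along the tool's x, y, z in m, then the turn, a rotation vector about the tool's x, y, z in rad. A call has exactly 10 rows; each row is the pose to reach, as a shift and turn from the pose measured when the call began, along the tool's axes at that moment; what a row does not reach only later rows make up. A row lasts 1/8 s, in which the tool goes at most 62.5 mm and 10.7 degrees, less where a joint would pass 70% of its speed; a pose out of reach is approached as far as the arm can. A call with a gripper value outside its range is refused whole. The fingers move at their own pace and stop on an object; "newtons" is the grip in N (left out, the last holds). Time passes only in rows, so rows that repeat a pose let the fingers close, or fill a call up. It gives the time, the measured TCP pose, the force and the opening at its end, in the units of the state.
- ctrl.get_state(): the state, without advancing time (a new reading comes with each control period).
- ctrl.camera(name): name is "scene" or "top" or "wrist"; returns (picture, depth): 420x560x3 uint8, red, green, blue; 420x560 float32, mm along the optical axis (not along the pixel's ray), 0 where there is no reading.
- ctrl.camera_info(name): a dict with "mtx" (3x3 intrinsics, pixels), "rvec" (rotation vector, rad) and "tvec" (3), from world to camera coordinates, as OpenCV has them. Camera axes: x right, y down, z forward; pixel columns grow to the right and rows downward; lengths in mm; the calibration is good to about 2 mm. A picture is of the moment at which its call begins: read the wrist's pose just before it. camera_info takes no time and is no camera call; for the wrist camera it gives the pose at the moment of the call.
- ctrl.close_job(): hands the job in, once; it reports no verdict.
Trained networks look in the newest picture that a camera, given by its name, has taken for a name from the list of things; names that differ only in an ending like _2 or _b are one class to them, and where a whole thing is asked for, a point or a joint stands for the part that bears it (a point fixed in the world has none). Each returns a list of dicts, best first, with "conf" (0 to 1); they miss things now and then, are a little off and sometimes report something else, mostly with a low value. They report only what shows in the picture. A call takes as long as a camera call.
- ctrl.silhouettes(label, camera): "mask" (420x560 bool, what is visible of it).
- ctrl.pinpoint(label, camera): "xyz" ([x, y, z] in mm, in world coordinates, good to about 4 mm: a listed point, or the origin of a listed thing).
The state is a dict: "time_s": time; "q": joint angles; "qd": joint speeds; "joint_torque": joint torques, N m; "position": TCP position; "eef_rot": TCP orientation; "contact_force": force on the tool from outside, world axes, zero at the start; "moment": the same for the moment, N m; "finger_gap": opening from 0.0 (shut) to 1.0 (fully open).
Only numpy, scipy, OpenCV 4.12 (cv2) and the standard library are available. Lean on these libraries where they do the work, as an engineer would, in place of code of your own. Each camera call takes 0.05 s, during which the arm holds its last target. There are 200 camera calls.

## Task

Lock the brass die in the grey hold-down jig: push the steel slide that carries it fully home against its stop, then screw the lever bolt in, clockwise, with its lever still standing up, until the clamp strap just bears snugly on the slide, and no tighter. Then fold the lever fully down flat to clamp it, and leave the other things on the bench where they are.

Things in the scene. Friction and masses are not known exactly. Their poses are not given: they have to be found in the camera images.
- hold_down_jig: Grey-painted base plate 150 x 80 x 14 mm, fixed on the bench; origin at the centre of its underside, +x from the slide's open end to the clamp end, z up. The die slide runs along its x on top (14 mm over the bench) between two steel gibs; the lever bolt stands upright at x = +30 mm, y = 0.
- die_slide (a joint): Slide's travel in m along the jig's +x: 0 fully home against its stop, starts 14 to 28 mm short (negative). A dark steel carrier 38 mm wide with a brass die 30 x 42 mm on it; its front end is a steel shoe that runs in under the strap's nose. Rubs with about 1.5 N and stays where it is left.
- slide_lip (a point): Middle of the rear face of the slide's upturned push lip, the face that looks to the jig's -x. The lip is 38 mm wide across the slide, 4 mm thick and reaches from 14 to 27 mm above the bench; this point is 22 mm above it, and at x = -62.5 mm, y = 0 in the jig when the slide is home.
- clamp_strap: Dark steel clamp strap 66 x 26 x 10 mm, lying level along the jig's x under the bolt's washer, which a light spring presses it up against; origin on its underside at x = 0, y = 0 of the jig, its nose at x = -3 mm. It comes down with the bolt until its nose bears on the slide's shoe. Shoes differ by up to 0.9 mm in height, so where that happens must be felt.
- lever_pin (a point): Centre of the lever's hinge pin in the bolt head, on the bolt's axis, 50 to 54 mm above the bench; it sinks 5 mm per turn clockwise (seen from above). The strap touches after 0.5 to 3.8 rad. Turning free takes some 0.06 N m; once the strap bears, about 0.2 N m more per rad. Snug is 0.2 to 1 rad past touching, at best about 0.5; more overloads the die. Axes as lever_grip's.
- lever_grip (a point): Point in the lever 50 mm from the pin towards the tip. Bowed steel lever, 72 mm from pin to tip, 16 to 18 mm wide along its y (the pin's line), 7 mm thick along x; z runs from pin to tip, straight up while open. It folds to its own +x, the hollow side; its back (-x, on top when folded) lies 3 to 6 mm from the pin-to-tip line. Pinch it across its width to turn the bolt.
- bolt_lever (a joint): Lever's fold angle in rad: 0 standing straight up (open), 1.57 lying level (closed). Its cam presses the strap down 2.4 mm more over the whole fold, which adds some 85 to 90 N of clamping; it takes about 4 to 9 N at the lever's end, rising, and friction holds the lever where it is left. The die wants 85 to 125 N in all; pressing hard on the closed lever adds to it.
- spare_die: Bystander: loose brass die 34 x 50 x 12 mm lying on the bench right of the jig (its -y side); origin at the centre of its underside.
- pin_tin: Bystander: round flat pin tin, 62 mm across, 27 mm high, left of the jig (its +y side); origin at the centre of its underside.
- thread_spool: Bystander: spool of thread, 33 mm across, 58 mm high, standing left of the jig (its +y side); origin at the centre of its underside.

How it is judged (in metres and radians):
On the way, in this order (a step that is already met when the one before it is completed fails the run):
1. the slide with the die is home, within 1.5 mm of its stop (value of joint die_slide above -0.0015 m), for 0.2 s.
2. the strap bears on the slide (over 5 N) while the lever still stands open (under 0.4 rad) and the slide is home (contact force between clamp_strap and die_slide above 5 N and value of joint bolt_lever below 0.4 rad and value of joint die_slide above -0.0015 m), for 0.2 s.
At the end, for the whole second after the job is handed in: The die slide is home (within 1.5 mm of its stop) and at rest, the lever is folded to at least 1.45 rad, and the strap clamps the slide with 85 to 125 N, as it does when the bolt was just snug (5 to 35 N) before the fold (value of joint bolt_lever above 1.45 rad and contact force between clamp_strap and die_slide between 85 and 125 N and value of joint die_slide above -0.0015 m and velocity of joint die_slide below 0.01 m/s); the robot touches nothing.
It fails at once if the die is overloaded: the strap bears on the slide with more than 150 N at any time (contact force between clamp_strap and die_slide above 150 N).
It fails at once if a bystander is moved by more than 20 mm (distance of any of spare_die, pin_tin, thread_spool from where it was at the start of the episode above 0.02 m).
It also fails if it takes over 72 s, if anything falls off the work surface, if the arm or the gripper's body presses on something with over 40 N, if the wrist force passes 120 N, or if a joint passes its speed limit or range.

## Working session

There is one attempt and no reset: what is moved stays moved. The work goes in short steps, Python scripts to look and compute and a tool call to move; the robot and the scene stay as the last step left them, time stands still between calls to the robot, and variables do not carry over. Pictures are saved under pics/ and viewed, about 8 in all and at most 12, crops included, and the job is handed in when it is done.

Besides the shell and the picture viewer there is one more tool, called as a command line: name --pt "numbers of a row" for each row, then --argument value for the rest. carry_out: Moves the arm, as the interface text tells. Its arguments: {"type":"object","properties":{"series":{"type":"array","items":{"type":"array","items":{"type":"number"}}},"newtons":{"type":"number"}},"required":["series"]}

```bash
mkdir -p pics; python3 - <<'E'
from cell import ctrl
import cv2,numpy as np
s=ctrl.get_state();print(s['position'],s['eef_rot'],s['contact_force'],ctrl.tcp_to_tips)
a,_=ctrl.camera('scene');b,_=ctrl.camera('top')
cv2.imwrite('pics/a.png',np.hstack([a,b])[:,:,::-1]) if 0 else None
cv2.imwrite('pics/top.png',b[:,:,::-1]);cv2.imwrite('pics/scene.png',a[:,:,::-1])
for c in('top','scene'):
  for l in('hold_down_jig','slide_lip','clamp_strap','lever_pin','lever_grip','spare_die','pin_tin','thread_spool'):
    print(c,l,[(np.round(d['xyz'],1).tolist(),round(d['conf'],2)) for d in ctrl.pinpoint(l,c)[:2]])
E
```

```text
[235.50180691 496.74415839 257.14445462] [ 2.54828963e-04  8.45115215e-01  5.34583706e-01 -6.85560983e-04] [ 0.12466252 -0.22147012  0.24742717] 19.0
top hold_down_jig [([514.1, 135.1, 0.2], 0.76)]
top slide_lip [([430.3, 127.6, 19.8], 0.86)]
top clamp_strap [([517.5, 136.1, 25.9], 0.75)]
top lever_pin [([545.1, 140.6, 52.8], 0.52)]
top lever_grip [([547.0, 139.5, 103.7], 0.64)]
top spare_die [([566.6, 63.3, 2.5], 0.55)]
top pin_tin [([556.6, 238.8, -2.8], 0.64), ([479.3, 250.0, 4.3], 0.63)]
top thread_spool [([516.4, 138.2, -4.0], 0.5), ([555.6, 238.3, -3.0], 0.46)]
scene hold_down_jig []
scene slide_lip [([424.1, 127.3, 21.0], 0.74)]
scene clamp_strap [([516.9, 134.6, 29.3], 0.51)]
scene lever_pin [([542.0, 133.6, 48.2], 0.65)]
scene lever_grip [([545.3, 140.2, 103.1], 0.45)]
scene spare_die [([569.7, 63.7, -1.1], 0.86)]
scene pin_tin [([479.8, 249.4, -6.5], 0.98)]
scene thread_spool [([559.9, 239.6, -0.2], 0.55)]
```

View pics/top.png

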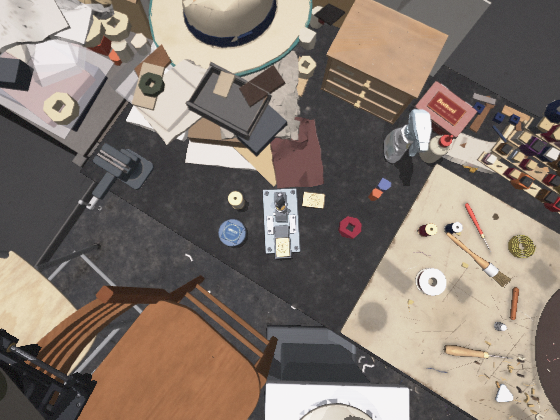

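View pics/scene.png

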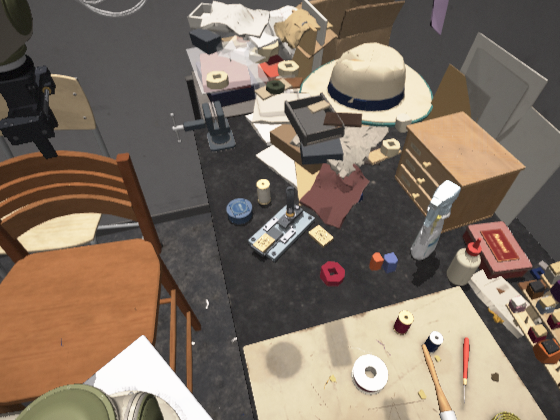

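carry_out --pt "255 -0.03 0.05 0 0 0 -0.06" --pt "255 -0.06 0.1 0 0 0 -0.12" --pt "255 -0.09 0.15 0 0 0 -0.2" --pt "255 -0.12 0.2 0 0 0 -0.28" --pt "255 -0.15 0.25 0 0 0 -0.36" --pt "255 -0.18 0.3 0 0 0 -0.44" --pt "255 -0.21 0.35 0 0 0 -0.5" --pt "255 -0.225 0.377 0.01 0 0 -0.53" --pt "255 -0.225 0.377 0.017 0 0 -0.53" --pt "255 -0.225 0.377 0.017 0 0 -0.53" --newtons 20

```text
time_s: 2.15
position: [479.2, 132.7, 240.4]
eef_rot: [-0.001, 0.676, 0.737, -0.0]
contact_force: [-0.5, -0.3, 0.3]
finger_gap: 0.004
```

```bash
cat > h.py <<'E'
from cell import ctrl
import cv2,numpy as np
from scipy.spatial.transform import Rotation as R
def rot(s=None):
    q=(s or ctrl.get_state())['eef_rot'];return R.from_quat([q[1],q[2],q[3],q[0]])
def st():
    s=ctrl.get_state();print('t',round(s['time_s'],2),'p',np.round(s['position'],1),'q',np.round(s['q'],3),'F',np.round(s['contact_force'],1),'M',np.round(s['moment'],3),'gap',round(s['finger_gap'],3))
    m=rot(s).as_matrix();print('yaw tool x',np.round(np.arctan2(m[1,0],m[0,0]),4),'z',np.round(m[:,2],3));return s
def delta(xyz):
    s=ctrl.get_state();return np.round(rot(s).inv().apply(np.array(xyz)-s['position'])/1000,4)
def proj(p,c):
    i=ctrl.camera_info(c);return cv2.projectPoints(np.array(p,float).reshape(-1,1,3),i['rvec'],i['tvec'],i['mtx'],None)[0].reshape(-1,2)
def cloud(d,c,info=None):
    i=info or ctrl.camera_info(c);K=i['mtx'];v,u=np.mgrid[:420,:560];P=np.stack([(u-K[0,2])/K[0,0]*d,(v-K[1,2])/K[1,1]*d,d],-1)
    Rm=cv2.Rodrigues(np.array(i['rvec'],float))[0];return (P-np.array(i['tvec']).ravel())@Rm
E
python3 - <<'E'
from h import *
st();i=ctrl.camera_info('wrist');a,d=ctrl.camera('wrist');cv2.imwrite('pics/w1.png',a[:,:,::-1]);np.savez('w1.npz',a=a,d=d,W=cloud(d,'wrist',i))
for l in('hold_down_jig','slide_lip','clamp_strap','lever_pin','lever_grip','spare_die','pin_tin','thread_spool'):
    print(l,[(np.round(x['xyz'],1).tolist(),round(x['conf'],2)) for x in ctrl.pinpoint(l,'wrist')[:2]])
E
```

```text
t 2.15 p [479.2 132.7 240.4] q [ 0.031  0.303  1.469  0.     1.37  -1.626] F [-0.5 -0.3  0.3] M [ 0.036 -0.002 -0.039] gap 0.004
yaw tool x 1.6579 z [-0.001  0.    -1.   ]
hold_down_jig [([511.7, 135.3, -2.2], 0.73)]
slide_lip [([427.4, 130.8, 22.3], 0.64), ([545.4, 137.7, 54.0], 0.42)]
clamp_strap [([511.0, 132.1, 23.7], 0.8)]
lever_pin [([545.1, 138.8, 54.5], 0.79), ([480.7, 249.4, 7.1], 0.34)]
lever_grip []
spare_die [([559.4, 60.8, 1.2], 0.91)]
pin_tin [([482.9, 248.9, 2.1], 0.55)]
thread_spool [([555.3, 241.4, -2.7], 0.69)]
```

View pics/w1.png

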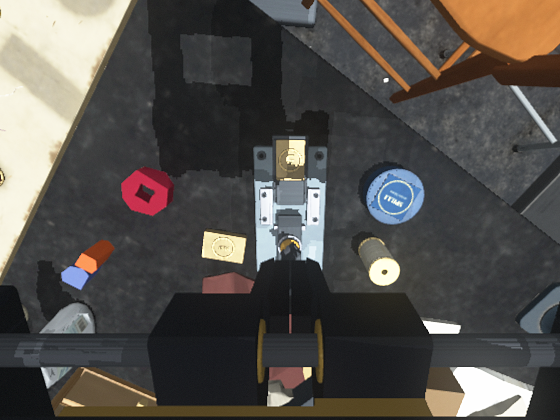

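```bash
python3 - <<'E'
from h import *
f=np.load('w1.npz');W=f['W'];d=f['d']
x,y,z=W[...,0],W[...,1],W[...,2]
ok=(d>0)&(x>400)&(x<620)&(y>85)&(y<190)
print('bench z',np.median(z[(d>0)&(x>420)&(x<480)&(y>20)&(y<80)]))
m=ok&(z>8)&(z<32)
r=cv2.minAreaRect(W[m][:,:2].astype(np.float32));print('jig',r,m.sum())
m2=ok&(z>10)&(z<18)
r=cv2.minAreaRect(W[m2][:,:2].astype(np.float32));print('jig2',r,m2.sum())
m=ok&(z>58)&(z<135)&(x<575)
P=W[m];print('lever',len(P))
for a in range(45,135,10):
    q=P[(P[:,2]>=a)&(P[:,2]<a+10)]
    if len(q):print(a,len(q),np.round(q.min(0)),np.round(q.max(0)))
m=ok&(x<450)&(z>18)
print('lip-ish',np.round(np.percentile(W[m],[0,2,50,100],axis=0),1))
# profile along x near y~129
for xx in range(400,450,3):
    k=ok&(abs(x-xx)<1.5)&(abs(y-128)<12)
    if k.sum():print(xx,k.sum(),np.round(np.median(z[k]),1))
E
python3 -c "
import cv2;a=cv2.imread('pics/w1.png');cv2.imwrite('pics/w1c.png',cv2.resize(a[120:280,220:360],None,fx=4,fy=4,interpolation=3)[:600])"
```

```text
bench z 290.42706093750553
jig ((514.5582275390625, 127.1850814819336), (177.91990661621094, 95.97803497314453), 3.930050849914551) 7639
jig2 ((506.0830078125, 134.0364532470703), (161.77748107910156, 80.02234649658203), 4.498642444610596) 4299
lever 135
55 29 [534. 129.  58.] [545. 145.  65.]
65 59 [534. 129.  65.] [544. 144.  75.]
75 39 [533. 131.  75.] [541. 143.  85.]
85 8 [533. 135.  85.] [535. 140.  88.]
lip-ish [[424.2  97.9  18. ]
 [434.9  99.7  27.1]
 [446.2 140.6 301.8]
 [450.  190.  318.3]]
400 32 -1.5
403 66 -1.6
406 65 -1.4
409 62 -1.4
412 65 -1.6
415 63 -1.6
418 63 -1.3
421 61 -1.3
424 78 -1.3
427 97 24.8
430 79 26.9
433 73 27.6
436 68 27.6
439 70 27.7
442 146 292.4
445 2011 300.7
448 887 307.2
```

View pics/w1c.png

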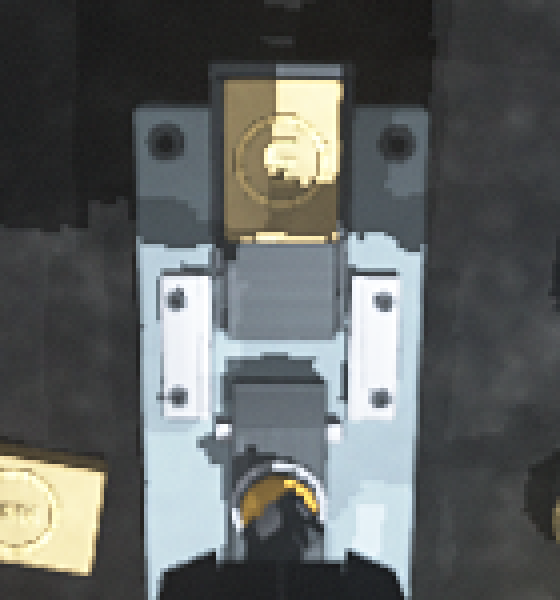

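```bash
python3 - <<'E'
from h import *
i=ctrl.camera_info('wrist');Rm=cv2.Rodrigues(np.array(i['rvec'],float))[0];c=-Rm.T@np.array(i['tvec']).ravel()
print('cam in tool mm',delta(c)*1000,'axis',Rm[2])
print('to start',delta([400,126,100]),delta([400,126,37]))
f=np.load('w1.npz');W=f['W'];x,y,z=W[...,0],W[...,1],W[...,2]
m=(abs(z-14)<4)&(f['d']>0)&(y>90)&(y<180)&(x>425)&(x<530)
for yy in(100,105,110,150,155,160,165): k=m&(abs(y-yy)<2.5);print(yy,np.round(np.percentile(x[k],[0,1,3]),1) if k.sum() else 0)
for xx in(450,470,490,510,525): k=m&(abs(x-xx)<3);print('x',xx,np.round(np.percentile(y[k],[0.5,99.5]),1) if k.sum() else 0)
E
```

```text
cam in tool mm [  -0.5  -82.7 -125.7] axis [ 0.31346198  0.0276078  -0.94919935]
to start [ 0.0007 -0.0801  0.1409] [ 0.0007 -0.0801  0.2039]
100 [440.7 441.5 442.7]
105 [440.6 441.3 442.4]
110 [426.7 426.9 433. ]
150 [437.2 437.7 439.4]
155 [437.  437.2 438. ]
160 [436.4 436.7 437.4]
165 [435.9 436.2 437.1]
x 450 [ 91.  169.3]
x 470 [ 92.  170.6]
x 490 [ 93. 172.]
x 510 [ 95.3 174.2]
x 525 [ 96.  175.1]
```

carry_out --pt "255 0 -0.03 0.04 0 0 0.01" --pt "255 0.001 -0.06 0.08 0 0 0.01" --pt "255 0.001 -0.08 0.12 0 0 0.01" --pt "255 0.001 -0.08 0.16 0 0 0.01" --pt "255 0.001 -0.08 0.195 0 0 0.01" --pt "255 0.001 -0.08 0.203 0 0 0.01" --pt "255 0.001 -0.075 0.203 0 0 0.01" --pt "255 0.001 -0.069 0.203 0 0 0.01" --pt "255 0.001 -0.063 0.203 0 0 0.01" --pt "255 0.001 -0.06 0.203 0 0 0.01"

```text
time_s: 3.85
position: [420.5, 128.2, 38.4]
eef_rot: [0.0, 0.679, 0.734, 0.0]
contact_force: [-2.4, 0.5, 1.5]
finger_gap: 0.003
```

```bash
python3 -c "
from h import *
st()"
```

```text
t 3.85 p [420.5 128.2  38.4] q [ 0.025  0.513  1.891 -0.     0.737 -1.623] F [-2.4  0.5  1.5] M [-0.078  0.292  0.006] gap 0.003
yaw tool x 1.6485 z [ 0.001  0.    -1.   ]
```

carry_out --pt "255 0 0.003 0 0 0 0" --pt "255 0 0.006 0 0 0 0" --pt "255 0 0.009 0 0 0 0" --pt "255 0 0.012 0 0 0 0" --pt "255 0 0.014 0 0 0 0" --pt "255 0 0.016 0 0 0 0" --pt "255 0 0.018 0 0 0 0" --pt "255 0 0.019 0 0 0 0" --pt "255 0 0.02 0 0 0 0" --pt "255 0 0.02 0 0 0 0"

```text
time_s: 5.1
position: [440.6, 129.7, 38.4]
eef_rot: [0.001, 0.679, 0.734, 0.001]
contact_force: [-0.3, 0.2, 0.2]
finger_gap: 0.008
```

carry_out --pt "255 0 0.0005 0 0 0 0" --pt "255 0 0.001 0 0 0 0" --pt "255 0 0.0015 0 0 0 0" --pt "255 0 0.002 0 0 0 0" --pt "255 0 0.0025 0 0 0 0" --pt "255 0 0.003 0 0 0 0" --pt "255 0 0.003 0 0 0 0" --pt "255 0 0.003 0 0 0 0" --pt "255 0 0.003 0 0 0 0" --pt "255 0 0.003 0 0 0 0"

```text
time_s: 6.35
position: [441.9, 129.8, 38.3]
eef_rot: [-0.001, 0.679, 0.734, -0.001]
contact_force: [-7.8, -1.5, 6.3]
finger_gap: 0.005
```

carry_out --pt "255 0 0.001 0 0 0 0" --pt "255 0 0.002 0 0 0 0" --pt "255 0 0.003 0 0 0 0" --pt "255 0 0.004 0 0 0 0" --pt "255 0 0.004 0 0 0 0" --pt "255 0 0.004 0 0 0 0" --pt "255 0 -0.005 0 0 0 0" --pt "255 0 -0.02 0 0 0 0" --pt "255 0 -0.03 -0.02 0 0 0" --pt "255 0 -0.03 -0.07 0 0 0"

```text
time_s: 7.6
position: [411.3, 127.4, 108.1]
eef_rot: [-0.002, 0.679, 0.734, -0.002]
contact_force: [0.5, -0.1, 0.4]
finger_gap: 0.008
```

```bash
python3 - <<'E'
from h import *
st();i=ctrl.camera_info('wrist');a,d=ctrl.camera('wrist');cv2.imwrite('pics/w2.png',a[:,:,::-1]);W=cloud(d,'wrist',i);np.savez('w2.npz',a=a,d=d,W=W)
for l in('slide_lip','lever_pin','lever_grip'):
    print(l,[(np.round(x['xyz'],1).tolist(),round(x['conf'],2)) for x in ctrl.pinpoint(l,'wrist')[:2]])
x,y,z=W[...,0],W[...,1],W[...,2]
ok=(d>0)&(x>400)&(x<600)&(y>85)&(y<190)
for xx in range(442,462,2):
    k=ok&(abs(x-xx)<1)&(abs(y-130)<12)
    if k.sum():print(xx,k.sum(),np.round(np.median(z[k]),1))
P=W[ok&(np.hypot(x-543.4,y-137)<25)&(z>40)&(z<140)]
for b in range(40,135,8):
    q=P[(P[:,2]>=b)&(P[:,2]<b+8)]
    if len(q):print(b,len(q),np.round(q.min(0)),np.round(np.median(q,0)),np.round(q.max(0)))
E
```

```text
t 7.6 p [411.3 127.4 108.1] q [ 0.024  0.371  1.837 -0.     0.94  -1.624] F [ 0.5 -0.1  0.4] M [ 0.059 -0.036 -0.03 ] gap 0.008
yaw tool x 1.6485 z [-0.006 -0.    -1.   ]
slide_lip [([479.1, 248.6, 5.6], 0.52), ([512.0, 130.5, 20.7], 0.16)]
lever_pin [([541.3, 139.6, 53.7], 0.64)]
lever_grip []
40 321 [532. 127.  40.] [538. 136.  42.] [547. 147.  48.]
48 54 [533. 135.  48.] [535. 139.  50.] [539. 144.  54.]
```

View pics/w2.png

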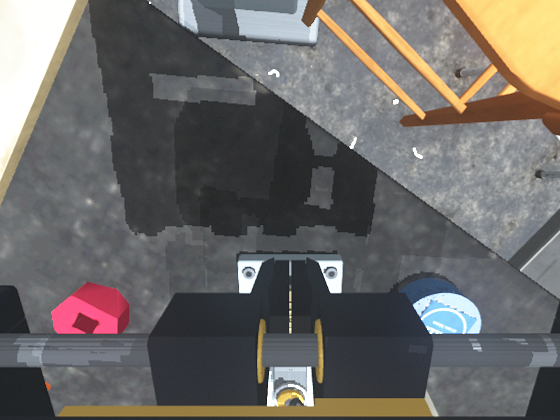

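carry_out --pt "255 0 0 -0.05 0 0 0" --pt "255 0 0.01 -0.1 0 0 0" --pt "255 0 0.04 -0.142 0 0 0" --pt "255 -0.001 0.09 -0.142 0 0 0" --pt "255 -0.002 0.14 -0.142 0 0 0" --pt "255 -0.0025 0.18 -0.142 0 0 0" --pt "255 -0.0025 0.2 -0.142 0 0 0" --pt "255 -0.0025 0.2 -0.142 0 0 0" --pt "255 -0.0025 0.2 -0.142 0 0 0" --pt "255 -0.0025 0.2 -0.142 0 0 0"

```text
time_s: 9.05
position: [611.6, 140.7, 250.9]
eef_rot: [0.0, 0.679, 0.734, 0.0]
contact_force: [0.4, 0.2, -0.3]
finger_gap: 0.002
```

```bash
python3 - <<'E'
from h import *
st();i=ctrl.camera_info('wrist');a,d=ctrl.camera('wrist');W=cloud(d,'wrist',i);np.savez('w3.npz',a=a,d=d,W=W)
for l in('slide_lip','lever_pin','lever_grip'):
    print(l,[(np.round(x['xyz'],1).tolist(),round(x['conf'],2)) for x in ctrl.pinpoint(l,'wrist')[:2]])
x,y,z=W[...,0],W[...,1],W[...,2]
ok=(d>0)&(x>400)&(x<600)&(y>85)&(y<190)
for xx in range(442,462,2):
    k=ok&(abs(x-xx)<1)&(abs(y-130)<12)
    if k.sum():print(xx,k.sum(),np.round(np.median(z[k]),1))
P=W[ok&(np.hypot(x-543.4,y-137)<25)&(z>40)&(z<140)]
for b in range(40,135,8):
    q=P[(P[:,2]>=b)&(P[:,2]<b+8)]
    if len(q):print(b,len(q),np.round(q.min(0)),np.round(np.median(q,0)),np.round(q.max(0)),[np.round(v,2) for v in cv2.minAreaRect(q[:,:2].astype(np.float32))])
u,v=proj([543,137,124],'wrist')[0].astype(int);print(u,v)
c=a[max(v-60,0):v+90,max(u-90,0):u+90];cv2.imwrite('pics/w3.png',cv2.resize(c,None,fx=4,fy=4,interpolation=3)[:,:,::-1])
E
```

```text
t 9.05 p [611.6 140.7 250.9] q [ 0.038  0.524  1.076 -0.     1.541 -1.611] F [ 0.4  0.2 -0.3] M [0.026 0.004 0.008] gap 0.002
yaw tool x 1.6489 z [ 0. -0. -1.]
slide_lip []
lever_pin [([542.8, 140.5, 51.2], 0.62)]
lever_grip [([542.5, 137.4, 100.8], 0.75)]
442 59 12.7
444 59 12.8
446 52 12.6
448 50 12.6
450 4 13.2
452 38 25.4
454 56 25.4
456 52 27.6
458 56 27.8
460 65 27.7
40 73 [533. 127.  40.] [538. 132.  42.] [568. 145.  44.] [array([550.37, 134.75]), array([18.33, 34.64]), np.float64(83.41)]
48 10 [533. 127.  50.] [535. 138.  52.] [544. 142.  55.] [array([538.47, 133.73]), array([ 4.03, 16.91]), np.float64(30.18)]
56 1 [534. 139.  56.] [534. 139.  56.] [534. 139.  56.] [array([534.33, 139.02]), array([0., 0.]), np.float64(0.0)]
80 3 [538. 131.  84.] [539. 132.  87.] [540. 133.  88.] [array([539.26, 132.11]), array([0.03, 2.26]), np.float64(46.32)]
88 20 [535. 128.  89.] [540. 132.  93.] [544. 138.  96.] [array([539.21, 132.94]), array([ 0.93, 13.23]), np.float64(44.83)]
96 53 [534. 129.  96.] [540. 134. 101.] [547. 142. 104.] [array([540.06, 134.19]), array([ 3.01, 17.08]), np.float64(41.04)]
104 89 [536. 130. 104.] [541. 136. 108.] [548. 143. 112.] [array([541.6 , 135.64]), array([ 3.52, 17.45]), np.float64(43.98)]
112 143 [537. 131. 112.] [544. 137. 116.] [554. 148. 120.] [array([545.3 , 139.16]), array([ 8.53, 18.61]), np.float64(46.54)]
120 129 [540. 135. 120.] [546. 140. 122.] [552. 146. 124.] [array([545.68, 140.66]), array([ 5.97, 12.66]), np.float64(48.98)]
292 123
```

View pics/w3.png

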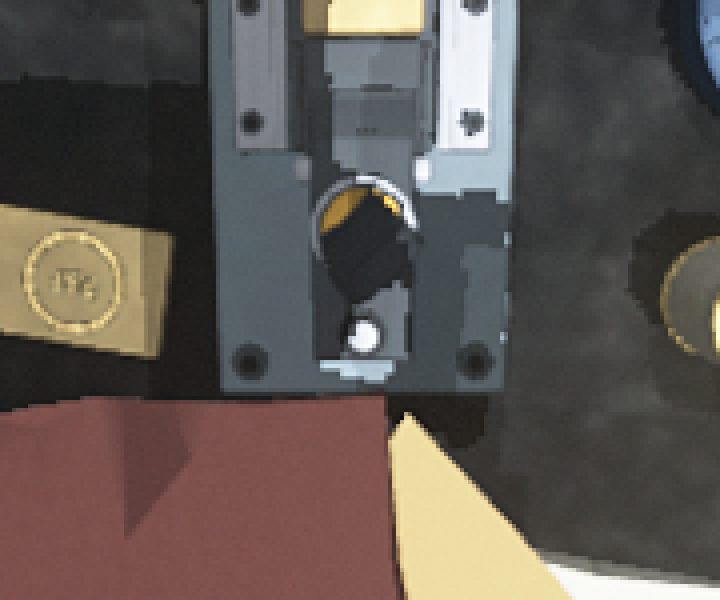

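carry_out --pt "120 0.001 -0.02 0 0 0 -0.15" --pt "120 0.0015 -0.045 0.02 0 0 -0.3" --pt "120 0.0023 -0.068 0.04 0 0 -0.45" --pt "120 0.0023 -0.068 0.06 0 0 -0.6" --pt "120 0.0023 -0.068 0.06 0 0 -0.7" --pt "120 0.0023 -0.068 0.06 0 0 -0.7" --pt "120 0.0023 -0.068 0.09 0 0 -0.7" --pt "120 0.0023 -0.068 0.125 0 0 -0.7" --pt "120 0.0023 -0.068 0.147 0 0 -0.7" --pt "120 0.0023 -0.068 0.147 0 0 -0.7"

```text
time_s: 10.5
position: [543.6, 137.6, 103.2]
eef_rot: [-0.001, 0.387, 0.922, -0.0]
contact_force: [0.1, -1.3, 0.6]
finger_gap: 0.531
```

```bash
python3 - <<'E'
from h import *
st();print(delta([543.7,137.7,103]))
a,d=ctrl.camera('scene');u,v=proj([543,137,90],'scene')[0].astype(int);print(u,v)
cv2.imwrite('pics/s4.png',cv2.resize(a[v-50:v+50,u-60:u+60],None,fx=5,fy=5,interpolation=3)[:,:,::-1])
E
```

```text
t 10.5 p [543.6 137.6 103.2] q [ 0.037  0.556  1.489 -0.     1.098 -2.31 ] F [ 0.1 -1.3  0.6] M [0.085 0.066 0.008] gap 0.531
yaw tool x 2.3468 z [-0.002 -0.    -1.   ]
[0.     0.0002 0.0002]
289 199
```

View pics/s4.png

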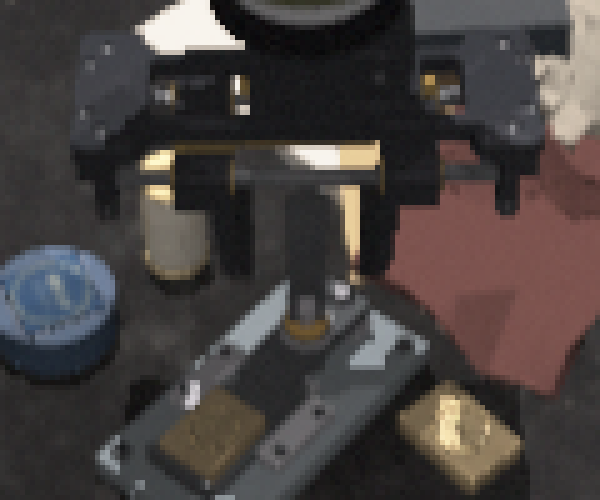

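carry_out --pt "150 0 0 0 0 0 0" --pt "170 0 0 0 0 0 0" --pt "190 0 0 0 0 0 0" --pt "200 0 0 0 0 0 0" --pt "215 0 0 0 0 0 0" --pt "230 0 0 0 0 0 0" --pt "255 0 0 0 0 0 0" --pt "255 0 0 0 0 0 0" --pt "255 0 0 0 0 0 0" --pt "255 0 0 0 0 0 0" --newtons 50

```text
time_s: 11.8
position: [544.3, 137.6, 104.5]
eef_rot: [0.001, 0.387, 0.922, 0.0]
contact_force: [0.2, 0.3, 3.1]
finger_gap: 0.19
```

```bash
python3 -c "
from h import *
st()"
```

```text
t 11.8 p [544.3 137.6 104.5] q [ 0.037  0.555  1.487 -0.     1.099 -2.31 ] F [0.2 0.3 3.1] M [0.147 0.123 0.018] gap 0.19
yaw tool x 2.3473 z [ 0.001 -0.    -1.   ]
```

carry_out --pt "255 0 0 0 0 0 0.04" --pt "255 0 0 0 0 0 0.08" --pt "255 0 0 0.0001 0 0 0.12" --pt "255 0 0 0.0001 0 0 0.16" --pt "255 0 0 0.0002 0 0 0.2" --pt "255 0 0 0.0002 0 0 0.24" --pt "255 0 0 0.0002 0 0 0.28" --pt "255 0 0 0.0003 0 0 0.32" --pt "255 0 0 0.0003 0 0 0.36" --pt "255 0 0 0.0003 0 0 0.4"

```text
time_s: 13.05
position: [544.3, 137.7, 104.2]
eef_rot: [0.0, 0.563, 0.827, 0.0]
contact_force: [-0.6, 0.8, 2.1]
finger_gap: 0.188
```

```bash
python3 -c "
from h import *
st()"
```

```text
t 13.05 p [544.3 137.7 104.2] q [ 0.037  0.555  1.487 -0.     1.098 -1.909] F [-0.6  0.8  2.1] M [0.193 0.136 0.099] gap 0.188
yaw tool x 1.9461 z [ 0.001 -0.    -1.   ]
```

carry_out --pt "255 0 0 0 0 0 0.03" --pt "255 0 0 0 0 0 0.06" --pt "255 0 0 0.0001 0 0 0.09" --pt "255 0 0 0.0001 0 0 0.12" --pt "255 0 0 0.0001 0 0 0.15" --pt "255 0 0 0.0002 0 0 0.18" --pt "255 0 0 0.0002 0 0 0.21" --pt "255 0 0 0.0002 0 0 0.24" --pt "255 0 0 0.0002 0 0 0.27" --pt "255 0 0 0.0002 0 0 0.3"

```text
time_s: 14.3
position: [544.3, 137.7, 104.0]
eef_rot: [0.0, 0.681, 0.733, 0.0]
contact_force: [-1.0, 1.5, 1.6]
finger_gap: 0.188
```

```bash
python3 -c "
from h import *
st()"
```

```text
t 14.3 p [544.3 137.7 104. ] q [ 0.037  0.556  1.488 -0.     1.097 -1.607] F [-1.   1.5  1.6] M [0.212 0.174 0.064] gap 0.188
yaw tool x 1.6442 z [ 0.001 -0.    -1.   ]
```

carry_out --pt "255 0 0 0 0 0 0.035" --pt "255 0 0 0 0 0 0.07" --pt "255 0 0 0.0001 0 0 0.105" --pt "255 0 0 0.0001 0 0 0.14" --pt "255 0 0 0.0001 0 0 0.175" --pt "255 0 0 0.0002 0 0 0.21" --pt "255 0 0 0.0002 0 0 0.245" --pt "255 0 0 0.0002 0 0 0.28" --pt "255 0 0 0.0003 0 0 0.315" --pt "255 0 0 0.0003 0 0 0.35"

```text
time_s: 15.55
position: [544.3, 137.7, 103.7]
eef_rot: [0.0, 0.799, 0.602, 0.0]
contact_force: [-1.0, 1.7, 2.4]
finger_gap: 0.185
```

```bash
python3 -c "
from h import *
st()"
```

```text
t 15.55 p [544.3 137.7 103.7] q [ 0.037  0.556  1.488 -0.     1.097 -1.255] F [-1.   1.7  2.4] M [0.262 0.131 0.049] gap 0.185
yaw tool x 1.2919 z [ 0.001 -0.    -1.   ]
```

Still free (1.055 rad turned).

carry_out --pt "255 0 0 0 0 0 0.035" --pt "255 0 0 0 0 0 0.07" --pt "255 0 0 0.0001 0 0 0.105" --pt "255 0 0 0.0001 0 0 0.14" --pt "255 0 0 0.0001 0 0 0.175" --pt "255 0 0 0.0002 0 0 0.21" --pt "255 0 0 0.0002 0 0 0.245" --pt "255 0 0 0.0002 0 0 0.28" --pt "255 0 0 0.0003 0 0 0.315" --pt "255 0 0 0.0003 0 0 0.35"

```text
time_s: 16.8
position: [544.3, 137.7, 103.5]
eef_rot: [0.0, 0.892, 0.453, 0.0]
contact_force: [-1.6, 1.8, 2.9]
finger_gap: 0.191
```

```bash
python3 -c "
from h import *
st()"
```

```text
t 16.8 p [544.3 137.7 103.5] q [ 0.037  0.556  1.488 -0.     1.096 -0.902] F [-1.6  1.8  2.9] M [0.25  0.156 0.074] gap 0.191
yaw tool x 0.9395 z [ 0.001 -0.    -1.   ]
```

carry_out --pt "255 0 0 0 0 0 0.035" --pt "255 0 0 0 0 0 0.07" --pt "255 0 0 0.0001 0 0 0.105" --pt "255 0 0 0.0001 0 0 0.14" --pt "255 0 0 0.0001 0 0 0.175" --pt "255 0 0 0.0002 0 0 0.21" --pt "255 0 0 0.0002 0 0 0.245" --pt "255 0 0 0.0002 0 0 0.28" --pt "255 0 0 0.0003 0 0 0.315" --pt "255 0 0 0.0003 0 0 0.35"

```text
time_s: 18.05
position: [544.3, 137.8, 103.2]
eef_rot: [0.0, 0.957, 0.289, 0.001]
contact_force: [-0.7, 2.5, 3.1]
finger_gap: 0.193
```

```bash
python3 -c "
from h import *
st()"
```

```text
t 18.05 p [544.3 137.8 103.2] q [ 0.037  0.557  1.489 -0.     1.095 -0.55 ] F [-0.7  2.5  3.1] M [0.324 0.108 0.137] gap 0.193
yaw tool x 0.5873 z [ 0.001 -0.    -1.   ]
```

carry_out --pt "255 0 0 0 0 0 0.015" --pt "255 0 0 0 0 0 0.03" --pt "255 0 0 0 0 0 0.045" --pt "255 0 0 0 0 0 0.06" --pt "255 0 0 0.0001 0 0 0.075" --pt "255 0 0 0.0001 0 0 0.09" --pt "255 0 0 0.0001 0 0 0.105" --pt "255 0 0 0.0001 0 0 0.12" --pt "255 0 0 0.0001 0 0 0.135" --pt "255 0 0 0.0001 0 0 0.15"

```text
time_s: 19.3
position: [544.3, 137.8, 103.1]
eef_rot: [0.0, 0.976, 0.216, 0.001]
contact_force: [-0.6, 2.3, 4.4]
finger_gap: 0.189
```

```bash
python3 -c "
from h import *
st()"
```

```text
t 19.3 p [544.3 137.8 103.1] q [ 0.037  0.557  1.489 -0.     1.095 -0.399] F [-0.6  2.3  4.4] M [0.383 0.167 0.097] gap 0.189
yaw tool x 0.4362 z [ 0.001 -0.    -1.   ]
```

carry_out --pt "255 0 0 0 0 0 0.015" --pt "255 0 0 0 0 0 0.03" --pt "255 0 0 0 0 0 0.045" --pt "255 0 0 0 0 0 0.06" --pt "255 0 0 0.0001 0 0 0.075" --pt "255 0 0 0.0001 0 0 0.09" --pt "255 0 0 0.0001 0 0 0.105" --pt "255 0 0 0.0001 0 0 0.12" --pt "255 0 0 0.0001 0 0 0.135" --pt "255 0 0 0.0001 0 0 0.15"

```text
time_s: 20.55
position: [544.4, 137.8, 103.1]
eef_rot: [0.0, 0.99, 0.142, 0.001]
contact_force: [-1.3, 2.4, 4.6]
finger_gap: 0.187
```

```bash
cat > avg.py <<'E'
from h import *
s=st();L=[s['moment'][2]]
T=[s['joint_torque'][5]]
for _ in range(8):
    ctrl.camera('top');s=ctrl.get_state();L.append(s['moment'][2]);T.append(s['joint_torque'][5])
print(np.round(L,3),'mean',np.mean(L),'tq',np.round(T,3),np.mean(T))
E
python3 avg.py
```

```text
t 20.55 p [544.4 137.8 103.1] q [ 0.037  0.557  1.489 -0.     1.095 -0.248] F [-1.3  2.4  4.6] M [0.317 0.21  0.137] gap 0.187
yaw tool x 0.2852 z [ 0.001 -0.    -1.   ]
[0.137 0.149 0.114 0.192 0.185 0.174 0.12  0.125 0.107] mean 0.14480752420569218 tq [-0.002  0.097  0.272  0.197  0.16   0.146  0.142  0.141  0.141] 0.14358013511809986
```

carry_out --pt "255 0 0 0 0 0 0.015" --pt "255 0 0 0 0 0 0.03" --pt "255 0 0 0 0 0 0.045" --pt "255 0 0 0 0 0 0.06" --pt "255 0 0 0.0001 0 0 0.075" --pt "255 0 0 0.0001 0 0 0.09" --pt "255 0 0 0.0001 0 0 0.105" --pt "255 0 0 0.0001 0 0 0.12" --pt "255 0 0 0.0001 0 0 0.12" --pt "255 0 0 0.0001 0 0 0.12"

```text
time_s: 22.2
position: [544.4, 137.8, 103.0]
eef_rot: [0.0, 0.997, 0.083, 0.001]
contact_force: [-1.2, 2.4, 5.6]
finger_gap: 0.19
```

```bash
python3 avg.py
```

```text
t 22.2 p [544.4 137.8 103. ] q [ 0.037  0.557  1.489 -0.     1.095 -0.129] F [-1.2  2.4  5.6] M [0.344 0.164 0.149] gap 0.19
yaw tool x 0.1657 z [ 0.001 -0.    -1.   ]
[0.149 0.143 0.123 0.196 0.154 0.213 0.158 0.119 0.161] mean 0.1573492647787485 tq [0.163 0.161 0.161 0.161 0.161 0.161 0.161 0.161 0.161] 0.16115750962247452
```

carry_out --pt "120 0 0 0 0 0 0" --pt "120 0 0 0 0 0 0" --pt "120 0 0 0 0 0 0" --pt "120 0 0 -0.02 0 0 0" --pt "120 0 0 -0.06 0 0 0" --pt "120 0 0 -0.06 0 0 0" --pt "255 0 -0.03 -0.06 0 0 0" --pt "255 0 -0.045 -0.06 0 0 0" --pt "255 0 -0.045 -0.06 0 0 0" --pt "255 0 -0.045 -0.06 0 0 0" --newtons 30

```text
time_s: 23.85
position: [536.9, 181.7, 162.7]
eef_rot: [0.0, 0.997, 0.083, 0.0]
contact_force: [0.4, 0.2, 0.2]
finger_gap: 0.096
```

```bash
python3 - <<'E'
from h import *
st();i=ctrl.camera_info('wrist');a,d=ctrl.camera('scene');W=cloud(d,'scene')
print([(np.round(x['xyz'],1).tolist(),round(x['conf'],2)) for l in('lever_pin','lever_grip') for x in ctrl.pinpoint(l,'scene')[:2]])
u,v=proj([544,137,90],'scene')[0].astype(int)
cv2.imwrite('pics/s5.png',cv2.resize(a[v-50:v+50,u-60:u+60],None,fx=5,fy=5,interpolation=3)[:,:,::-1])
E
```

```text
t 23.85 p [536.9 181.7 162.7] q [ 0.118  0.494  1.401 -0.     1.246 -0.048] F [0.4 0.2 0.2] M [-0.053  0.064  0.006] gap 0.096
yaw tool x 0.1656 z [ 0.001 -0.    -1.   ]
[([543.2, 134.0, 49.0], 0.72), ([479.6, 247.9, -5.9], 0.46), ([543.6, 138.8, 100.6], 0.66)]
```

View pics/s5.png

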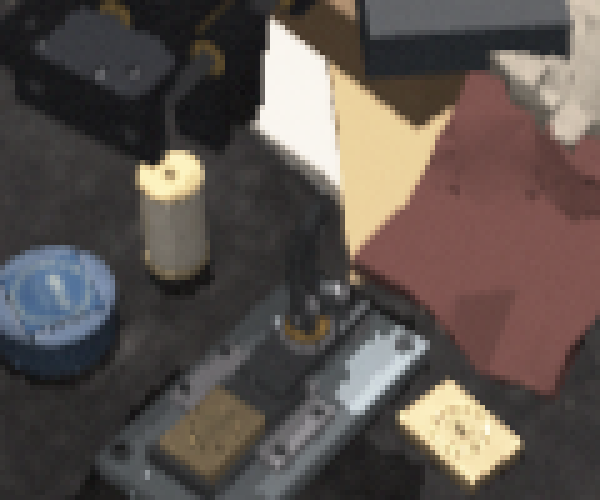

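carry_out --pt "255 0 0 0.02 0 0 0" --pt "255 0 0 0.031 0 0 0" --pt "255 0 0.016 0.031 0 0 0" --pt "255 0 0.03 0.031 0 0 0" --pt "255 0 0.038 0.031 0 0 0" --pt "255 0 0.0444 0.0316 0 0 0" --pt "255 0 0.0505 0.0328 0 0 0" --pt "255 0 0.0565 0.0345 0 0 0" --pt "255 0 0.0622 0.0369 0 0 0" --pt "255 0 0.0677 0.0397 0 0 0"

```text
time_s: 25.25
position: [549.3, 115.1, 124.1]
eef_rot: [-0.001, 0.997, 0.082, 0.003]
contact_force: [3.2, 6.9, 0.7]
finger_gap: 0.006
```

```bash
python3 - <<'E'
from h import *
st();print(rot().inv().apply(ctrl.get_state()['position']-np.array([544.4,137.8,0])))
a,d=ctrl.camera('scene')
u,v=proj([544,120,90],'scene')[0].astype(int)
cv2.imwrite('pics/s6.png',cv2.resize(a[v-50:v+50,u-60:u+60],None,fx=5,fy=5,interpolation=3)[:,:,::-1])
E
```

```text
t 25.25 p [549.3 115.1 124.1] q [-0.005  0.528  1.469  0.002  1.14  -0.171] F [3.2 6.9 0.7] M [ 1.103 -0.484  0.032] gap 0.006
yaw tool x 0.1647 z [ 0.005  0.002 -1.   ]
[   1.7412319    23.11668947 -124.16077636]
```

View pics/s6.png

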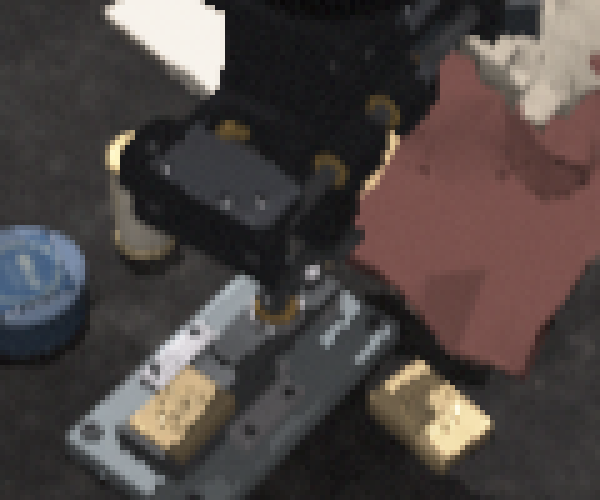

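carry_out --pt "255 0 0.0048 0.0046 0 0 0" --pt "255 0 0.0096 0.0085 0 0 0" --pt "255 0 0.014 0.013 0 0 0" --pt "255 0 0.0179 0.0177 0 0 0" --pt "255 0 0.0213 0.0229 0 0 0" --pt "255 0 0.0242 0.0284 0 0 0" --pt "255 0 0.0266 0.0341 0 0 0" --pt "255 0 0.0275 0.0371 0 0 0" --pt "255 0 0.0283 0.0402 0 0 0" --pt "255 0 0.0283 0.0402 0 0 0"

```text
time_s: 26.55
position: [555.5, 86.1, 84.6]
eef_rot: [-0.0, 0.997, 0.082, 0.004]
contact_force: [2.6, 1.6, 6.3]
finger_gap: 0.001
```

```bash
python3 - <<'E'
from h import *
st();print(rot().inv().apply(ctrl.get_state()['position']-np.array([544.4,137.8,0])))
E
```

```text
t 26.55 p [555.5  86.1  84.6] q [-0.058  0.58   1.511  0.002  1.042 -0.222] F [2.6 1.6 6.3] M [ 0.372 -0.427 -0.003] gap 0.001
yaw tool x 0.1638 z [ 0.009  0.001 -1.   ]
[  3.24884994  52.84913524 -84.53368307]
```

carry_out --pt "255 0 0 0.0015 0 0 0" --pt "255 0 0 0.003 0 0 0" --pt "255 0 0 0.0045 0 0 0" --pt "255 0 0 0.006 0 0 0" --pt "255 0 0 0.007 0 0 0" --pt "255 0 0 0.008 0 0 0" --pt "255 0 0 0.0085 0 0 0" --pt "255 0 0 0.009 0 0 0" --pt "255 0 0 0.009 0 0 0" --pt "255 0 0 0.009 0 0 0"

```text
time_s: 27.8
position: [556.5, 84.7, 76.7]
eef_rot: [0.001, 0.997, 0.082, 0.006]
contact_force: [0.2, -3.6, 10.0]
finger_gap: 0.003
```

carry_out --pt "255 0 0 0.0003 0 0 0" --pt "255 0 0 0.0006 0 0 0" --pt "255 0 0 0.0009 0 0 0" --pt "255 0 0 0.0012 0 0 0" --pt "255 0 0 0.0015 0 0 0" --pt "255 0 0 0.0015 0 0 0" --pt "255 0 0 0.0015 0 0 0" --pt "255 0 0 0.0015 0 0 0" --pt "255 0 0 0.0015 0 0 0" --pt "255 0 0 0.0015 0 0 0"

```text
time_s: 29.05
position: [556.9, 83.9, 76.1]
eef_rot: [0.001, 0.997, 0.082, 0.006]
contact_force: [-0.3, -1.1, 9.5]
finger_gap: 0.003
```

carry_out --pt "255 0 0 0.0005 0 0 0" --pt "255 0 0 0.001 0 0 0" --pt "255 0 0 0.0015 0 0 0" --pt "255 0 0 0.002 0 0 0" --pt "255 0 0 0.0025 0 0 0" --pt "255 0 0 0.0025 0 0 0" --pt "255 0 0 0.0025 0 0 0" --pt "255 0 0 0.0025 0 0 0" --pt "255 0 0 0.0025 0 0 0" --pt "255 0 0 0.0025 0 0 0"

```text
time_s: 30.3
position: [557.3, 83.4, 75.1]
eef_rot: [0.002, 0.997, 0.082, 0.007]
contact_force: [-2.5, 1.0, 14.8]
finger_gap: 0.004
```

```bash
python3 - <<'E'
from h import *
st();print(rot().inv().apply(ctrl.get_state()['position']-np.array([544.4,137.8,0])))
E
```

```text
t 30.3 p [557.3  83.4  75.1] q [-0.061  0.594  1.519 -0.002  1.014 -0.223] F [-2.5  1.  14.8] M [ 0.153  0.534 -0.033] gap 0.004
yaw tool x 0.1635 z [ 0.015 -0.002 -1.   ]
[  4.95668027  56.14478883 -74.72451761]
```

carry_out --pt "255 0 0 -0.003 0 0 0" --pt "255 0 0 -0.01 0 0 0" --pt "255 0 0 -0.04 0 0 0" --pt "255 0 0 -0.08 0 0 0" --pt "255 0 0 -0.12 0 0 0" --pt "255 0 0.04 -0.16 0 0 0" --pt "255 0 0.08 -0.17 0 0 0" --pt "255 0 0.08 -0.17 0 0 0" --pt "255 0 0.08 -0.17 0 0 0" --pt "255 0 0.08 -0.17 0 0 0"

```text
time_s: 31.55
position: [567.5, 5.8, 244.8]
eef_rot: [0.002, 0.997, 0.082, 0.006]
contact_force: [-0.4, 0.5, -0.1]
finger_gap: 0.002
```

```bash
python3 - <<'E'
from h import *
st();i=ctrl.camera_info('wrist');a,d=ctrl.camera('wrist');W=cloud(d,'wrist',i)
x,y,z=W[...,0],W[...,1],W[...,2]
u=np.array([np.cos(-1.405),np.sin(-1.405)]);D=W[...,:2]-[544.4,137.8]
al=D@u;ac=D@[-u[1],u[0]]
for s in range(-12,80,5):
    k=(d>0)&(abs(al-s)<2.5)&(abs(ac)<6)
    if k.sum():print(s,k.sum(),np.round(np.percentile(z[k],[10,50,90]),1))
k=(d>0)&(al>90)&(al<120)&(abs(ac)<10);print('bench',np.median(z[k]) if k.sum() else None)
k=(d>0)&(x>400)&(x<500)&(abs(y-130)<12)
for xx in range(444,460,2):
    m=k&(abs(x-xx)<1)
    if m.sum():print(xx,np.round(np.median(z[m]),1))
for l in('lever_pin','lever_grip'):print(l,[(np.round(q['xyz'],1).tolist(),round(q['conf'],2)) for q in ctrl.pinpoint(l,'wrist')[:1]])
cv2.imwrite('pics/w7.png',a[:,:,::-1])
E
```

```text
t 31.55 p [567.5   5.8 244.8] q [-1.990e-01  4.150e-01  1.279e+00  1.000e-03  1.433e+00 -3.630e-01] F [-0.4  0.5 -0.1] M [-0.015  0.075 -0.005] gap 0.002
yaw tool x 0.1647 z [ 0.013 -0.002 -1.   ]
-12 32 [33.3 35.  38.1]
-7 44 [38.1 40.5 53.7]
-2 85 [52.9 54.4 56. ]
3 114 [41.1 53.7 55.2]
8 85 [38.1 39.7 54.2]
13 66 [53.1 53.9 55.1]
18 84 [53.7 54.7 55.8]
23 79 [54.3 55.1 56. ]
28 79 [54.8 55.5 56.5]
33 81 [54.6 55.7 56.5]
38 74 [54.8 55.7 56.8]
43 78 [54.5 55.2 56.5]
48 78 [53.7 54.7 55.7]
53 78 [52.1 53.2 54.5]
58 65 [50.3 51.4 52.6]
63 77 [48.2 49.4 51. ]
68 56 [46.8 47.9 49.2]
73 39 [ 7.7  9.  47.5]
78 55 [7.9 8.8 9.8]
bench 307.9191203082947
444 12.3
446 12.6
448 12.8
450 24.4
452 25.4
454 25.4
456 27.1
458 27.7
lever_pin [([544.2, 137.8, 55.4], 0.84)]
lever_grip [([557.0, 89.8, 52.9], 0.93)]
```

View pics/w7.png

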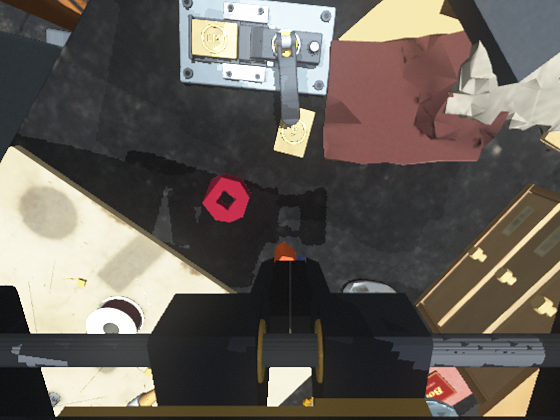

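```bash
python3 - <<'E'
from h import *
ctrl.camera('top')
for l in('spare_die','pin_tin','thread_spool'):print(l,[(np.round(q['xyz'],1).tolist(),round(q['conf'],2)) for q in ctrl.pinpoint(l,'top')[:2]])
print(ctrl.close_job())
E
```

```text
spare_die [([567.6, 59.9, 1.5], 0.7)]
pin_tin [([478.6, 249.3, 4.9], 0.84)]
thread_spool [([557.4, 237.5, -1.7], 0.8)]
the job is handed in; nothing more can be done
None
```

I locked the die and handed the job in at about 32 s. The one thing I could not check is the clamping force: I only inferred it from the bolt torque.

- **Slide:** I pushed it until it stopped against about 8 N. After the fold the push lip measured x ≈ 450–451 mm, against about 451 mm expected at home.
- **Bolt:** I turned it about 2.18 rad clockwise in one grip, with the lever upright. The torque rose from about 0.07 N m (free) to 0.16 N m, which I read as 0.45–0.5 rad past touching. The moment readings were noisy (±0.03 N m), so the point of touching is an estimate. The steadier joint-torque readings rose about 0.17 N m per rad, near the expected 0.2.
- **Lever:** I folded it down with closed fingertips until the force rose from about 10 N to 15 N at the stop. The depth profile shows it lying flat, with its back 54–56 mm up, falling to about 48 mm at the tip.
- **Bystanders:** all three were within about 4 mm of where they first showed, which is within the measuring error. The arm is clear of everything.

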